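Clear the storage jar and take off its cap, whichever way it turns

ROBOT

A 6-joint arm with a two-finger parallel gripper is mounted at the origin on the work surface. World frame = base frame: x ahead of the robot, y to its left, z up, the work surface at z = 0. Lengths are in m, angles in rad, forces in N, time in s.
With the tool pointing down it reaches from about 0.425 to 0.95 m from the base axis. Payload 3.5 kg.
Tool frame: the origin (TCP) lies between the finger pads; the fingertips stand 22 mm ahead of it and the grasp point (between the pads) lies 3 mm ahead of it (ctrl.nose_length is the z of the fingertips in the tool frame, in m); z points along the fingers, y is the line along which they close (so a half turn about z gives the same grasp; the last joint's range is limited). The gripper opens to 85 mm and grips with 20 to 120 N. Pads are 22 mm wide; open, the fingers measure 114 mm over their backs; the gripper's body (76 mm by 85 mm) begins 54 mm behind the grasp point. The pads swing forward as they close: fully open they stand 13 mm farther back than shut.
Start: joints at [1.114, 0.286, 1.577, -0, 1.279, -0.15], TCP at [0.204, 0.643, 0.253] pointing down, gripper open.
Joint ranges: [-2.77, 2.77], [-0.9, 2.22], [0.21, 2.48], [-1.53, 4.67], [0.24, 2.81], [-2.84, 2.84]. Speed limits (rad/s): [2.79, 2.79, 3.14, 3.14, 3.14, 3.14].

INTERFACE

Orientations are given as a unit quaternion [x, y, z, w].
In Python, from plant import ctrl gives the robot as it stands. The module is installed in compiled form; this text tells all that it offers.
- The arm moves only by the tool send_rows, never from a script. Its argument "rows" is text: rows parted by semicolons, each of 7 numbers parted by spaces: the turn, a rotation vector about the tool's x, y, z in a scale on which 1.0 is 360 degrees, then the shift along the tool's x, y, z in normalised numbers (1 is 80 cm), then the opening, from -1 (shut) to 1 (fully open). A call has 1 to 8 rows; each row is the pose to reach, as a shift and turn from the pose commanded when the call began, along the tool's axes at that moment; what a row does not reach only later rows make up. A row lasts 1/8 s, in which the tool goes at most 62.5 mm and 10.7 degrees, less where a joint would pass 70% of its speed; a pose out of reach is approached as far as the arm can. Shift and turn numbers lie between -1 and 1, and a call with a number outside is refused. A call with a gripper value outside its range is refused whole. The fingers move at their own pace and stop on an object; "grip_force" is the grip in N (left out, the last holds). Time passes only in rows, so rows that repeat a pose let the fingers close. It gives the time, the measured TCP pose, the force, the opening and the grip force at its end, in the units of the state.
- ctrl.get_state(): the state, without advancing time (a new reading comes with each control period).
- ctrl.read_camera(name): name is "scene" or "top" or "wrist"; returns a dict with "color" (480x640x3 uint8, red, green, blue), "fx", "fy", "cx", "cy" (pixels), "D" ([k1, k2, p1, p2, k3] as OpenCV has them; the pictures are not rectified), "extrinsics" (4x4, takes a point from world to camera coordinates). Camera axes: x right, y down, z forward; pixel columns grow to the right and rows downward; lengths in m; the calibration is good to about 2 mm. A picture is of the moment at which its call begins. There is no depth.
- ctrl.sign_off(): hands the job in; it is judged then, once.
Trained networks look in a picture, given as the dict that the camera call returned (one of the last four; its "shot" number tells which), for a name from the list of things; names that differ only in an ending like _2 or _b are one class to them, and where a whole thing is asked for, a point or a joint stands for the part that bears it (a point fixed in the world has none). Each returns a list of dicts, best first, with "p" (0 to 1); they miss things now and then, are a little off and sometimes report something else, mostly with a low value. They report only what shows in the picture. A call takes as long as a camera call. They do not tell look-alikes from the thing itself.
- ctrl.look_for(picture, target): "position" ([x, y, z] in m, in the coordinates of the camera as it stood for that picture, good to about 4 mm: the middle of the surface that is visible of it).
The state is a dict: "time": time; "qpos": joint angles; "dq": joint speeds; "joint_efforts": joint torques, N m; "eef_pos": TCP position; "tcp_rot": TCP orientation; "contact_force": force on the tool from outside, world axes, zero at the start; "wrist_torque": the same for the moment, N m; "opening": opening from 0.0 (shut) to 1.0 (fully open); "finger_force": force on a finger pad.
Only numpy, scipy, OpenCV 4.12 (cv2) and the standard library are available. Lean on these libraries where they do the work, as an engineer would, in place of code of your own. Each camera call takes 0.05 s, during which the arm holds its last target. There are 200 camera calls.

TASK

Two soap cartons have been left on the cap of the storage jar: one at a time, the upper one first, stack them squarely onto the carton that stands on the shelf, so that it becomes a neat column of three. Then find out which way the jar's quarter-turn cap loosens, as some of these jars have a normal thread and some a reverse one, without forcing it, lift the cap off and finish while still holding it level, a hand's breadth straight above the jar. Leave the toilet roll, the dropper bottle and the small tub where they are.

Things in the scene. Friction and masses are not known exactly. Their poses are not given: they have to be found in the camera images.
- jar: white ceramic storage jar, 92 mm across, standing in a round wooden foot with a black wire ring, fixed to the shelf so that it cannot turn or move; origin at the centre of its underside, z up. Its shoulder ends 88 mm up; the neck, 36 mm across, ends 108 mm up
- cap: round grey ribbed plastic cap, orange mark on top, 60 mm across, 28 mm high, 0.08 kg, held on the jar's neck by two inner lugs, with about 1.5 mm of side play and 2.5 mm of vertical play; origin at the centre of its underside, 92 mm above the jar's underside when seated (cap top 120 mm up)
- jar_seat (a point): point on the jar's axis, 92 mm up, where the seated cap's underside lies. From its seat the cap turns one way only 0.15 to 0.35 rad, to a stop that pushes back and a little aside; the other way it turns easily (under 0.1 N m), and turned 1.0 to 1.8 rad it lifts straight off. Which way is free (clockwise or anticlockwise) varies from start to start and cannot be seen
- carton_upper: a closed cardboard soap carton, 90 mm long (its x) by 56 mm wide (its y) by 34 mm high, about 0.13 kg, with a coloured band round it; origin at the centre of its underside; orange band; starts lying on carton_lower, which lies on the cap
- carton_lower: a closed cardboard soap carton, 90 mm long (its x) by 56 mm wide (its y) by 34 mm high, about 0.13 kg, with a coloured band round it; origin at the centre of its underside; green band; starts lying on the jar's cap, under carton_upper
- carton_base: a closed cardboard soap carton, 90 mm long (its x) by 56 mm wide (its y) by 34 mm high, about 0.13 kg, with a coloured band round it; origin at the centre of its underside; blue band; starts lying alone on the shelf: the foot of the column
- roll: bystander: white toilet roll standing on end, 104 mm across, 100 mm high; origin at the centre of its underside
- dropper: bystander: amber bottle with a black cap, 36 mm across, 95 mm high; origin at the centre of its underside
- tub: bystander: white tub with a wood-coloured lid, 68 mm across, 65 mm high; origin at the centre of its underside
Not all that is in view belongs to the job. Leave any purple or red look-alike of the carton_upper alone.

How it is judged:
On the way, in this order (a step that is already met when the one before it is completed fails the run):
1. the upper carton lies squarely on the carton that stands on the shelf, let go (z of carton_upper in the frame of carton_base between 0.03 and 0.038 m and horizontal distance between carton_upper and carton_base below 0.012 m and angle between the x axis of carton_upper and the x axis of carton_base, either way round below 0.17 rad and angle between carton_upper's own z axis and vertical below 0.08 rad and contact force between the fingers and carton_upper below 0.1 N and linear speed of carton_upper below 0.02 m/s), for 0.2 s.
2. the lower carton lies squarely on top of that, let go (all of step 1 and z of carton_lower in the frame of carton_base between 0.063 and 0.073 m and horizontal distance between carton_lower and carton_base below 0.012 m and angle between the x axis of carton_lower and the x axis of carton_base, either way round below 0.17 rad and angle between carton_lower's own z axis and vertical below 0.08 rad and contact force between the fingers and carton_lower below 0.1 N and linear speed of carton_lower below 0.02 m/s), for 0.2 s.
At the end, for the whole second after the job is handed in: Column of three cartons (blue, orange, green from below), upper two flat, let go, within 12 mm and 0.17 rad of the lowest; cap held still by the fingers alone, level within 0.25 rad, underside 50 to 170 mm above its seat and within 50 mm of the jar's axis (all of step 2 and height (world z) of carton_base below 0.004 m and angle between carton_base's own z axis and vertical below 0.08 rad and z of cap in the frame of jar between 0.142 and 0.262 m and horizontal distance between cap and jar below 0.05 m and angle between cap's own z axis and vertical below 0.25 rad and linear speed of cap below 0.03 m/s and contact force between the fingers and cap above 1 N and contact force between cap and jar below 0.05 N and contact force between cap and carton_upper below 0.05 N and contact force between cap and carton_lower below 0.05 N and contact force between cap and carton_base below 0.05 N); the arm keeps its last pose, push and grip.
It fails at once if the roll, the dropper bottle or the tub is moved by more than 30 mm or tipped ((distance of roll from where it was at the start of the episode above 0.03 m or angle between roll's own z axis and vertical above 0.3 rad) or (distance of dropper from where it was at the start of the episode above 0.03 m or angle between dropper's own z axis and vertical above 0.3 rad) or (distance of tub from where it was at the start of the episode above 0.03 m or angle between tub's own z axis and vertical above 0.3 rad)).
It fails at once if the cap is forced: pulled or pushed against the jar with more than 80 N (contact force between cap and jar above 80 N).
It also fails if it takes over 67 s, if anything falls off the work surface, if the arm or the gripper's body presses on something with over 40 N, if the wrist force passes 120 N, or if a joint passes its speed limit or range.

## Working session

There is one attempt and no reset: what is moved stays moved. The work goes in short steps, Python scripts to look and compute and a tool call to move; the robot and the scene stay as the last step left them, time stands still between calls to the robot, and variables do not carry over. Pictures are saved under pics/ and viewed, at most 10 in all, crops included, and the job is handed in when it is done.

Besides the shell and the picture viewer there is one more tool, called after "Request:" in YAML: its name, and indented under it one key for each argument. send_rows: Moves the arm, as the interface text tells. Its arguments: {"type":"object","properties":{"rows":{"type":"string"},"grip_force":{"type":"number"}},"required":["rows"]}

```bash
mkdir -p pics; cat > h.py <<'E'
import numpy as np, cv2
from plant import ctrl
from scipy.spatial.transform import Rotation as R
def save(p,n): cv2.imwrite(f'pics/{n}.png',cv2.cvtColor(p['color'],cv2.COLOR_RGB2BGR))
def K(p): return np.array([[p['fx'],0,p['cx']],[0,p['fy'],p['cy']],[0,0,1.]])
def ray(p,uv):
    n=cv2.undistortPoints(np.array([[uv]],float),K(p),np.array(p['D']))[0,0]
    E=np.array(p['extrinsics']); r=E[:3,:3].T@np.array([n[0],n[1],1]); o=-E[:3,:3].T@E[:3,3]
    return o,r/np.linalg.norm(r)
def at_z(p,uv,z):
    o,r=ray(p,uv); return o+r*(z-o[2])/r[2]
def tri(rs):
    A=sum(np.eye(3)-np.outer(r,r) for o,r in rs); b=sum((np.eye(3)-np.outer(r,r))@o for o,r in rs)
    return np.linalg.solve(A,b)
def proj(p,X):
    E=np.array(p['extrinsics']); return cv2.projectPoints(np.array(X,float).reshape(-1,1,3),cv2.Rodrigues(E[:3,:3])[0],E[:3,3],K(p),np.array(p['D']))[0][:,0]
def look(p,t):
    E=np.array(p['extrinsics']); out=[]
    for d in ctrl.look_for(p,t):
        X=E[:3,:3].T@(np.array(d['position'])-E[:3,3]); out.append((round(d['p'],2),X.round(3).tolist(),proj(p,X)[0].round().tolist()))
    return out
E
python3 - <<'E'
from h import *
s=ctrl.get_state(); print(s['eef_pos'],R.from_quat(s['tcp_rot']).as_matrix().round(3).tolist(),s['opening'],s['time'])
for c in ['scene','top','wrist']:
    p=ctrl.read_camera(c); save(p,c+'0'); E_=np.array(p['extrinsics']); print(c,(-E_[:3,:3].T@E_[:3,3]).round(3))
    for t in ['jar','cap','carton_upper','carton_lower','carton_base','roll','dropper','tub']: print(t,look(p,t)[:4])
E
```

```text
[0.20359047 0.64292804 0.25192853] [[-0.953, 0.302, -0.001], [0.302, 0.953, -0.002], [0.0, -0.002, -1.0]] 0.998947271698042 0.0
scene [0.968 0.311 0.657]
jar [(0.97, [0.557, -0.073, 0.055], [303.0, 249.0])]
cap [(0.55, [0.538, -0.072, 0.102], [310.0, 225.0]), (0.51, [0.537, -0.093, 0.181], [301.0, 184.0])]
carton_upper [(0.94, [0.573, -0.255, 0.039], [229.0, 215.0]), (0.92, [0.574, 0.077, 0.036], [364.0, 307.0]), (0.86, [0.378, -0.049, 0.029], [372.0, 215.0]), (0.64, [0.537, -0.091, 0.185], [302.0, 182.0])]
carton_lower [(0.86, [0.56, -0.08, 0.138], [298.0, 214.0]), (0.24, [0.557, -0.072, 0.054], [303.0, 250.0])]
carton_base [(0.88, [0.487, 0.192, 0.032], [450.0, 313.0]), (0.18, [0.534, -0.092, 0.182], [302.0, 183.0])]
roll [(0.8, [0.752, 0.209, 0.097], [367.0, 423.0])]
dropper [(0.69, [0.738, -0.233, 0.055], [165.0, 262.0])]
tub [(0.84, [0.723, 0.039, 0.065], [283.0, 344.0])]
top [0.511 0.01  0.864]
jar [(0.71, [0.522, -0.064, 0.062], [341.0, 268.0]), (0.4, [0.733, 0.202, 0.101], [187.0, 137.0])]
cap [(0.68, [0.729, -0.235, 0.066], [438.0, 153.0]), (0.56, [0.711, 0.031, 0.067], [289.0, 158.0]), (0.38, [0.53, -0.073, 0.121], [350.0, 262.0])]
carton_upper [(0.98, [0.527, -0.097, 0.188], [371.0, 264.0]), (0.87, [0.562, -0.263, 0.032], [448.0, 248.0]), (0.87, [0.568, 0.073, 0.037], [263.0, 240.0]), (0.79, [0.373, -0.052, 0.039], [331.0, 351.0])]
carton_lower []
carton_base []
roll [(0.83, [0.733, 0.202, 0.101], [187.0, 137.0])]
dropper [(0.67, [0.734, -0.235, 0.063], [438.0, 151.0])]
tub [(0.9, [0.709, 0.029, 0.065], [290.0, 159.0]), (0.42, [0.525, -0.063, 0.058], [340.0, 266.0])]
wrist [0.141 0.663 0.375]
jar []
cap []
carton_upper []
carton_lower []
carton_base []
roll []
dropper []
tub []
```

View pics/scene0.png

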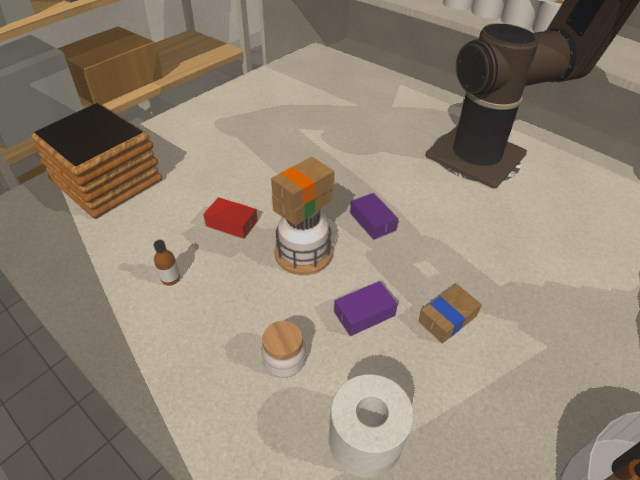

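View pics/top0.png

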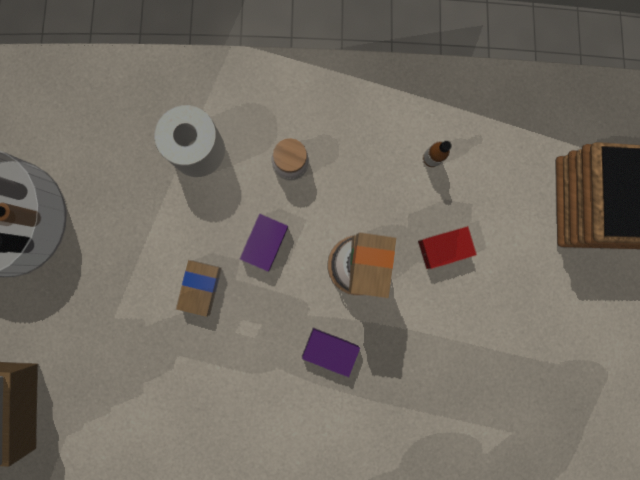

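The scene view shows the jar with the orange carton at (300,185), mostly hiding the green one below it at (308,208). The blue base is at (450,313), and the purple and red look-alikes are elsewhere. In the top view the upper carton is at (373,265) and the base at (199,288), both with the long side roughly along world x.

Units first: shifts go in shares of 80 cm and turns go in shares of 360 degrees. So -419 mm / 800 = -0.5238, -342 mm / 800 = -0.4275.

Request:
send_rows:
  rows: "0 0 0 -0.5238 -0.4275 -0.0375 1;0 0 0 -0.5238 -0.4275 -0.0375 1;0 0 0 -0.5238 -0.4275 -0.0375 1;0 0 0 -0.5238 -0.4275 -0.0375 1;0 0 0 -0.5238 -0.4275 -0.0375 1;0 0 0 -0.5238 -0.4275 -0.0375 1;0 0 0 -0.5238 -0.4275 -0.0375 1;0 0 0 -0.5238 -0.4275 -0.0375 1"

```text
time: 2.35
eef_pos: [0.478, 0.2239, 0.2816]
tcp_rot: [0.153, 0.988, 0.0, 0.001]
contact_force: [0.3, -0.4, -0.2]
opening: 1.002
finger_force: 0.0
```

Request:
send_rows:
  rows: "0 0 0 0 0 0 1;0 0 0 0 0 0 1;0 0 0 0 0 0 1"

```text
time: 2.72
eef_pos: [0.4764, 0.2269, 0.2808]
tcp_rot: [0.152, 0.988, 0.0, -0.0]
contact_force: [0.2, 0.8, -0.5]
opening: 1.0
finger_force: 0.0
```

```bash
python3 - <<'E'
from h import *
s=ctrl.get_state(); print(s['eef_pos'],R.from_quat(s['tcp_rot']).as_matrix().round(3).tolist(),s['qpos'],s['time'])
p=ctrl.read_camera('wrist'); save(p,'w1'); E_=np.array(p['extrinsics']); print((-E_[:3,:3].T@E_[:3,3]).round(3),E_[:3,:3].round(2).tolist())
for t in ['jar','cap','carton_upper','carton_lower','carton_base']: print(t,look(p,t)[:4])
E
```

```text
[0.47638583 0.22688061 0.28083007] [[-0.954, 0.3, -0.0], [0.3, 0.954, 0.0], [0.0, 0.0, -1.0]] [ 2.51946325e-01 -6.26005120e-02  1.90659250e+00  2.73549308e-04
  1.29800209e+00 -1.01412830e+00] 2.725
[0.414 0.246 0.402] [[0.3, 0.95, -0.0], [0.92, -0.29, 0.26], [0.25, -0.08, -0.97]]
jar [(0.59, [0.519, -0.058, 0.04], [48.0, 337.0])]
cap []
carton_upper [(0.82, [0.553, 0.079, 0.034], [195.0, 327.0]), (0.73, [0.516, -0.058, 0.039], [47.0, 334.0]), (0.66, [0.382, -0.015, 0.034], [25.0, 187.0])]
carton_lower []
carton_base [(0.83, [0.474, 0.181, 0.031], [267.0, 219.0])]
```

View pics/w1.png

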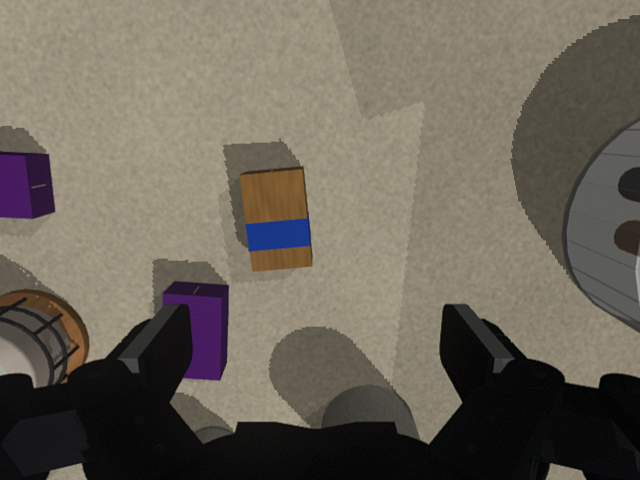

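The wrist view shows the base carton's top face with corners at about (241,173), (303,167), (312,266) and (252,271). The jar's edge is at lower left.

```bash
cat >> h.py <<'E'
def rect(p,z,c,half=0.075,blue=False,vmin=0,name=None):
    """warp plane z around c to a 0.5mm grid, mask cardboard+band, minAreaRect -> centre, size, yaw of long side"""
    n=int(4*half*1000); g=(np.arange(n)-n/2)*0.0005
    X=np.array([[c[0]+a,c[1]+b,z] for a in g for b in g]); uv=proj(p,X).reshape(n,n,2).astype(np.float32)
    w=cv2.remap(p['color'],uv[...,0],uv[...,1],cv2.INTER_LINEAR); h=cv2.cvtColor(w,cv2.COLOR_RGB2HSV).astype(int)
    H,S,V=h[...,0],h[...,1],h[...,2]; m=((H>3)&(H<25)&(S>95)&(V>vmin))
    if blue: m|=((H>100)&(H<128)&(S>120)&(V>vmin))
    else: m|=((H>=0)&(H<85)&(S>150)&(V>vmin))
    m=cv2.morphologyEx(m.astype(np.uint8),cv2.MORPH_OPEN,np.ones((7,7))); 
    k,l,st,ce=cv2.connectedComponentsWithStats(m); i=1+st[1:,4].argmax()
    (u,v),(a,b),_=r=cv2.minAreaRect(np.argwhere(l==i)[:,::-1].astype(np.float32))
    bx=cv2.boxPoints(r); e=[bx[1]-bx[0],bx[2]-bx[1]]; e=max(e,key=np.linalg.norm); yaw=np.degrees(np.arctan2(e[0],e[1])) # e=(y,x)
    yaw=np.degrees(np.arctan2(e[0],e[1])); 
    if name:
        o=cv2.drawContours(w[...,::-1].copy(),[bx.astype(int)],0,(0,0,255),1); cv2.imwrite(f'pics/{name}.png',np.hstack([o,np.dstack([(l==i)*255]*3).astype(np.uint8)]))
    return (c[0]+(v-n/2)*.0005,c[1]+(u-n/2)*.0005),(a/2,b/2),(90-yaw+90)%180-90, st[i,4]/4
E
python3 - <<'E'
from h import *
w=ctrl.read_camera('wrist'); t=ctrl.read_camera('top')
for v in (0,70,90): print(v,rect(w,.034,(.474,.19),blue=True,vmin=v,name=f'rw{v}'),rect(t,.034,(.474,.19),blue=True,vmin=v))
for v in (0,70,90): print(v,rect(t,.188,(.53,-.095),vmin=v,name=f'rt{v}'))
a=cv2.imread('pics/rw0.png');b=cv2.imread('pics/rt0.png'); cv2.imwrite('pics/cmp.png',np.vstack([a,b]))
s=ctrl.get_state();print(s['eef_pos'])
E
```

```text
0 ((0.4546024398803711, 0.1934780502319336), (57.34113693237305, 45.74718475341797), np.float32(12.094765), np.float64(2593.5)) ((0.45628618240356444, 0.19399815368652343), (55.269432067871094, 41.511634826660156), np.float32(12.380768), np.float64(2218.25))
70 ((0.4554048805236816, 0.19330609893798828), (57.34113311767578, 44.10588073730469), np.float32(12.094757), np.float64(2509.5)) ((0.45628618240356444, 0.19399815368652343), (55.269432067871094, 41.511634826660156), np.float32(12.380768), np.float64(2218.25))
90 ((0.45556585693359375, 0.19280731201171875), (56.43316650390625, 43.58204650878906), np.float32(12.094765), np.float64(2445.25)) ((0.4562925643920898, 0.19402723693847657), (55.20987319946289, 41.511634826660156), np.float32(12.380768), np.float64(2216.75))
0 ((0.5240853652954102, -0.09873170471191406), (61.51036071777344, 89.55996704101562), np.float32(-83.659805), np.float64(5110.75))
70 ((0.5243913955688477, -0.09919467163085938), (61.337974548339844, 89.3587875366211), np.float32(-84.80557), np.float64(5105.25))
90 ((0.5241188125610352, -0.10031187438964843), (58.70719528198242, 89.45384216308594), np.float32(-84.2894), np.float64(4932.75))
[0.47698184 0.22610484 0.28099961]
```

View pics/cmp.png

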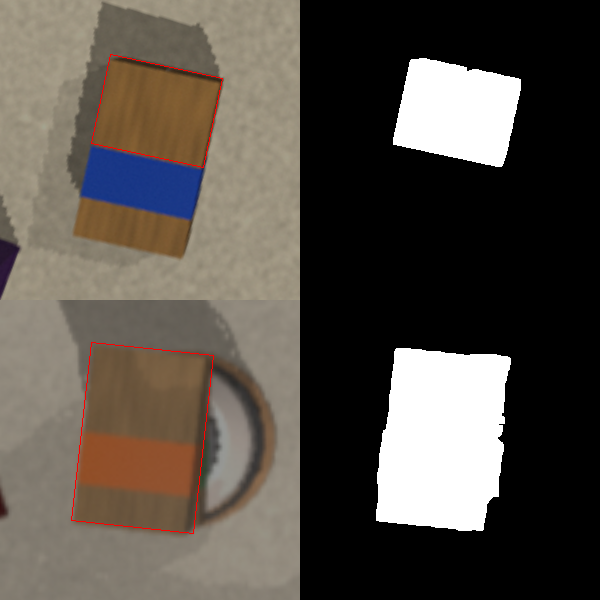

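Rectified crops: the base mask lost the blue band (fix with a close operation). The upper carton's top face is well outlined, with a dark side sliver on the +y side in the top view.

```bash
sed -i 's/    m=cv2.morphologyEx(m.astype(np.uint8),cv2.MORPH_OPEN/    m=cv2.morphologyEx(m.astype(np.uint8),cv2.MORPH_CLOSE,np.ones((9,9)))\n    m=cv2.morphologyEx(m,cv2.MORPH_OPEN/; s/(90-yaw+90)%180-90/(yaw+90)%180-90/' h.py
python3 - <<'E'
from h import *
w=ctrl.read_camera('wrist'); t=ctrl.read_camera('top')
for v in (0,90): print(v,rect(w,.034,(.474,.19),blue=True,vmin=v),rect(t,.034,(.474,.19),blue=True,vmin=v))
# height by triangulating the base centre in both views
for z in (.02,.034,.05):
    a=rect(w,z,(.474,.19),blue=True,vmin=90); b=rect(t,z,(.474,.19),blue=True,vmin=90); print(z,np.subtract(a[0],b[0]).round(4),a[1],b[1])
E
```

```text
0 ((0.47741127777099607, 0.18847502136230468), (57.52997970581055, 92.47157287597656), np.float32(-12.171448), np.float64(5251.0)) ((0.4796046142578125, 0.18929732513427736), (55.15937805175781, 88.96073913574219), np.float32(-11.689392), np.float64(4734.5))
90 ((0.47843003082275387, 0.18823370361328126), (57.48639678955078, 90.41387176513672), np.float32(-12.231506), np.float64(5118.5)) ((0.4796046142578125, 0.18929732513427736), (55.15937805175781, 88.96073913574219), np.float32(-11.689392), np.float64(4733.75))
0.02 [ 0.0017 -0.0063] (59.62900161743164, 93.78768920898438) (56.16033172607422, 90.47013092041016)
0.034 [-0.0012 -0.0011] (57.48639678955078, 90.41387176513672) (55.15937805175781, 88.96073913574219)
0.05 [-0.0047  0.0049] (55.012569427490234, 86.39550018310547) (54.043521881103516, 87.41999053955078)
```

In the tool's units: -297 mm / 800 = -0.3713, -119 mm / 800 = -0.1488, -12 degrees / 360 = -0.0333.

Request:
send_rows:
  rows: "0 0 0 -0.025 -0.075 -0.1488 1;0 0 -0.0333 -0.1788 -0.3713 -0.1488 1;0 0 -0.0333 -0.1788 -0.3713 -0.1488 1;0 0 -0.0333 -0.1788 -0.3713 -0.1488 1;0 0 -0.0333 -0.1788 -0.3713 -0.1488 1;0 0 -0.0333 -0.1788 -0.3713 -0.1488 1;0 0 -0.0333 -0.1788 -0.3713 -0.1488 1;0 0 -0.0333 -0.1788 -0.3713 -0.1488 1"

```text
time: 4.22
eef_pos: [0.5237, -0.1005, 0.3997]
tcp_rot: [0.049, 0.999, 0.0, -0.0]
contact_force: [-0.6, 0.7, -0.7]
opening: 1.003
finger_force: 0.0
```

Request:
send_rows:
  rows: "0 0 0 0 0 0 1;0 0 0 0 0 0 1"

```text
time: 4.47
eef_pos: [0.5237, -0.0992, 0.3998]
tcp_rot: [0.048, 0.999, 0.0, -0.0]
contact_force: [0.4, 0.8, -0.4]
opening: 1.003
finger_force: 0.0
```

```bash
python3 - <<'E'
from h import *
s=ctrl.get_state(); print(s['eef_pos'],R.from_quat(s['tcp_rot']).as_matrix().round(3).tolist(),s['qpos'].round(2),s['time'])
w=ctrl.read_camera('wrist'); save(w,'w2'); t=ctrl.read_camera('top')
for z in (.175,.188,.2):
    for v in (70,90): print(z,v,rect(w,z,(.53,-.095),vmin=v,name=f'q{v}'),rect(t,z,(.53,-.095),vmin=v))
for n in ['jar','cap','carton_upper','carton_lower']: print(n,look(w,n)[:4])
E
```

```text
[ 0.52367971 -0.09918308  0.39981485] [[-0.995, 0.095, -0.0], [0.095, 0.995, 0.0], [0.0, 0.0, -1.0]] [-0.38 -0.11  1.73  0.    1.51 -1.85] 4.475
0.175 70 ((0.5233465118408204, -0.10089295959472656), (68.8820571899414, 101.31615447998047), np.float32(-4.635498), np.float64(5715.75)) ((0.5008947448730469, -0.08346794891357422), (31.373252868652344, 41.43833923339844), np.float32(-6.4415894), np.float64(1087.0))
0.175 90 ((0.5245005340576172, -0.10041285705566406), (63.835052490234375, 98.97138977050781), np.float32(-7.9434814), np.float64(5577.25)) ((0.5008267898559571, -0.08409727478027344), (29.91135597229004, 41.50785446166992), np.float32(-6.709839), np.float64(1050.0))
0.188 70 ((0.5212205352783204, -0.09977298736572265), (66.31737518310547, 97.79562377929688), np.float32(-3.2245178), np.float64(5296.5)) ((0.5012026977539062, -0.08103379058837891), (30.907005310058594, 41.18194580078125), np.float32(-9.462311), np.float64(1050.5))
0.188 90 ((0.5219074325561524, -0.1000801010131836), (61.49723434448242, 95.44739532470703), np.float32(-7.9434814), np.float64(5166.5)) ((0.50092737579
[... 360 characters left out ...]
p.float64(1013.75))
0.2 90 ((0.5194820861816406, -0.09973773193359375), (59.37471389770508, 92.16532897949219), np.float32(-7.8153076), np.float64(4808.25)) ((0.5012031021118164, -0.08050212097167969), (28.888187408447266, 40.0739631652832), np.float32(-7.721863), np.float64(973.75))
jar [(0.57, [0.511, -0.089, 0.061], [324.0, 180.0])]
cap [(0.18, [0.477, -0.091, 0.149], [320.0, 153.0])]
carton_upper [(0.97, [0.518, -0.101, 0.187], [313.0, 207.0]), (0.82, [0.559, -0.262, 0.035], [185.0, 231.0]), (0.71, [0.369, -0.053, 0.032], [345.0, 43.0]), (0.7, [0.561, 0.062, 0.033], [454.0, 207.0])]
carton_lower [(0.5, [0.48, -0.093, 0.15], [318.0, 157.0]), (0.38, [0.513, -0.087, 0.057], [326.0, 181.0])]
```

View pics/w2.png

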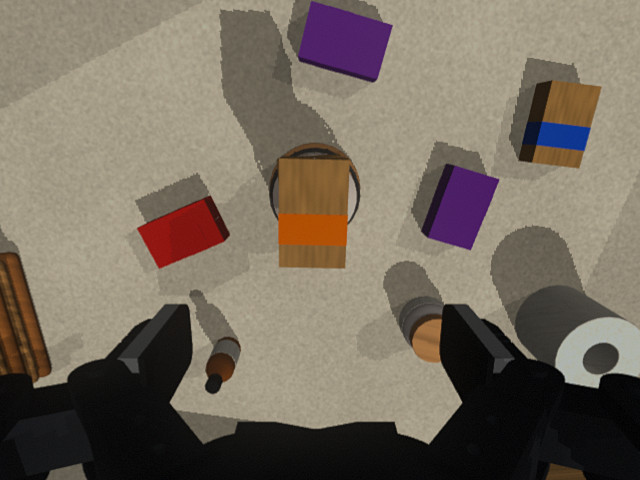

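Wrist view: the upper carton's top corners are at (279,158), (349,158), (345,268) and (278,267). The lower one is hidden beneath it, and the jar ring shows at (315,190).

```bash
python3 - <<'E'
from h import *
w=ctrl.read_camera('wrist'); t=ctrl.read_camera('top')
C=[(279,158),(349,158),(345,268),(278,267)]
for z in (.18,.188,.196):
    P=np.array([at_z(w,c,z)[:2] for c in C]); d=P[[0,1]]-P[[3,2]]; print(z,P.mean(0).round(4),np.linalg.norm(d,axis=1).round(4),np.linalg.norm(P[[1,2]]-P[[0,3]],axis=1).round(4),[round(np.degrees(np.arctan2(-q[1],-q[0])),1) for q in d])
# same corners from the top view taken before (355,234),(396,239),(389,298),(350,294)
P=np.array([at_z(t,c,.188)[:2] for c in [(355,233),(396,238),(389,298),(350,293)]]);print(P.mean(0).round(4))
print(t['fx'],w['fx'])
# ring of jar foot etc: jar from wrist & scene
s=ctrl.read_camera('scene'); save(s,'scene1'); print(look(s,'jar'),look(s,'cap'))
E
```

```text
0.18 [ 0.5253 -0.1035] [0.0927 0.0935] [0.0565 0.058 ] [np.float64(-7.4), np.float64(-6.5)]
0.188 [ 0.5237 -0.1033] [0.0905 0.0913] [0.0552 0.0566] [np.float64(-7.4), np.float64(-6.5)]
0.196 [ 0.5222 -0.1031] [0.0883 0.0891] [0.0539 0.0553] [np.float64(-7.4), np.float64(-6.5)]
[ 0.524  -0.0995]
462.2965857929032 415.209459516622
[(0.73, [0.555, -0.071, 0.056], [304.0, 249.0])] [(0.69, [0.541, -0.072, 0.099], [309.0, 227.0])]
```

In the tool's units: 219 mm / 800 = 0.2738, 200 mm / 800 = 0.25, 1.5 degrees / 360 = 0.0042.

Request:
send_rows:
  rows: "0 0 0.0042 0 -0.0038 0.075 1;0 0 0.0042 0 -0.0038 0.15 1;0 0 0.0042 0 -0.0038 0.2125 1;0 0 0.0042 0 -0.0038 0.25 1;0 0 0.0042 0 -0.0038 0.2738 1;0 0 0.0042 0 -0.0038 0.2738 1;0 0 0.0042 0 -0.0038 0.2738 0.2;0 0 0.0042 0 -0.0038 0.2738 -0.2"
  grip_force: 25

```text
time: 6.02
eef_pos: [0.5248, -0.104, 0.1833]
tcp_rot: [0.062, 0.998, -0.0, 0.002]
contact_force: [1.0, -0.0, -0.5]
opening: 0.649
finger_force: 27.8
```

Request:
send_rows:
  rows: "0 0 0 0 0 0 -0.3;0 0 0 0 0 0 -0.3;0 0 0 0 0 0 -0.3;0 0 0 0 0 0 -0.3"

```text
time: 6.52
eef_pos: [0.5248, -0.104, 0.1832]
tcp_rot: [0.062, 0.998, -0.001, 0.002]
contact_force: [-0.4, 0.3, 5.7]
opening: 0.653
finger_force: 28.6
```

In the tool's units: -70 mm / 800 = -0.0875, -50 mm / 800 = -0.0625.

Request:
send_rows:
  rows: "0 0 0 0 0 -0.0063 -0.3;0 0 0 0 0 -0.0188 -0.3;0 0 0 0 0 -0.0375 -0.3;0 0 0 0 0 -0.0625 -0.3;0 0 0 0 0 -0.0875 -0.3;0 0 0 0 0 -0.0875 -0.3"

```text
time: 7.28
eef_pos: [0.5246, -0.104, 0.2538]
tcp_rot: [0.062, 0.998, -0.001, 0.002]
contact_force: [-0.0, 0.0, -0.5]
opening: 0.652
finger_force: 28.0
```

```bash
python3 - <<'E'
from h import *
s=ctrl.get_state(); print(s['eef_pos'],R.from_quat(s['tcp_rot']).as_matrix().round(3).tolist(),s['contact_force'],s['time'],s['opening'])
w=ctrl.read_camera('wrist'); save(w,'w3'); t=ctrl.read_camera('top'); c=ctrl.read_camera('scene'); save(c,'s3')
a=c['color'][130:290,210:410]; b=w['color']; a=cv2.resize(a,(600,480),interpolation=cv2.INTER_CUBIC)
cv2.imwrite('pics/c3.png',cv2.resize(np.hstack([a,b])[...,::-1],(800,310)))
E
```

```text
[ 0.52463398 -0.10401813  0.25383213] [[-0.992, 0.123, 0.005], [0.123, 0.992, -0.002], [-0.005, -0.001, -1.0]] [-0.0088047   0.04600313 -0.47560141] 7.275 0.6521274221273957
```

View pics/c3.png

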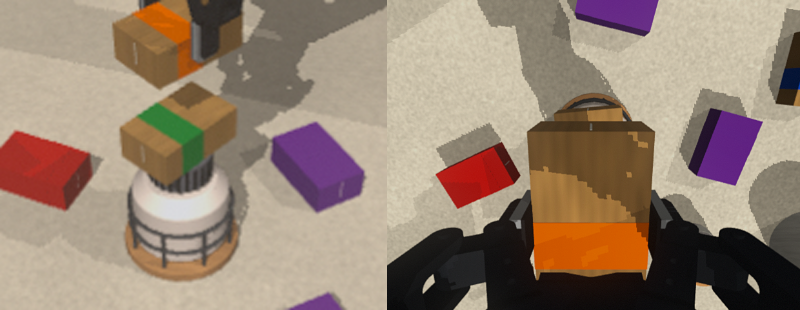

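Left: the upper carton (orange band) hangs in the gripper, and the green carton still sits on the cap. Right: the held carton's far top edge runs from about (219,203) to (415,203) in full wrist pixels.

```bash
python3 - <<'E'
from h import *
s=ctrl.get_state(); T=s['eef_pos']; M=R.from_quat(s['tcp_rot']).as_matrix()
w=ctrl.read_camera('wrist')
im=w['color'].astype(int)
print('col 300 rows 180-215',[tuple(im[r,300]) for r in range(180,216,3)])
for uv in [(219,203),(415,203)]: print((M.T@(at_z(w,uv,T[2]+.005)-T)).round(4))
c=look(w,'carton_upper')[0]; print(c)
E
```

```text
col 300 rows 180-215 [(np.int64(105), np.int64(75), np.int64(42)), (np.int64(107), np.int64(77), np.int64(43)), (np.int64(109), np.int64(78), np.int64(43)), (np.int64(66), np.int64(48), np.int64(27)), (np.int64(69), np.int64(50), np.int64(28)), (np.int64(69), np.int64(51), np.int64(29)), (np.int64(69), np.int64(50), np.int64(29)), (np.int64(68), np.int64(49), np.int64(28)), (np.int64(101), np.int64(73), np.int64(42)), (np.int64(106), np.int64(75), np.int64(40)), (np.int64(106), np.int64(77), np.int64(43)), (np.int64(108), np.int64(78), np.int64(42))]
[ 0.0461 -0.0279 -0.0049]
[ 0.0461  0.0276 -0.0049]
(0.92, [0.505, -0.102, 0.253], [315.0, 293.0])
```

In the tool's units: 285 mm / 800 = 0.3563, 270 mm / 800 = 0.3375, 5 degrees / 360 = 0.0139.

Request:
send_rows:
  rows: "0 0 0.0028 0.025 0.075 0 -0.3;0 0 0.0056 0.0438 0.1438 0 -0.3;0 0 0.0083 0.0625 0.2125 0 -0.3;0 0 0.0111 0.0813 0.2813 0 -0.3;0 0 0.0139 0.1 0.3375 0 -0.3;0 0 0.0139 0.1 0.3563 0 -0.3;0 0 0.0139 0.1 0.3563 0 -0.3;0 0 0.0139 0.1 0.3563 0 -0.3"

```text
time: 8.52
eef_pos: [0.4795, 0.188, 0.2506]
tcp_rot: [0.106, 0.994, -0.0, -0.0]
contact_force: [0.1, 0.8, -1.4]
opening: 0.652
finger_force: 27.9
```

Request:
send_rows:
  rows: "0 0 0 0 0 0.0625 -0.3;0 0 0 0 0 0.125 -0.3;0 0 0 0 0 0.175 -0.3;0 0 0 0 0 0.1938 -0.3;0 0 0 0 0 0.2063 -0.3;0 0 0 0 0 0.2063 -0.3;0 0 0 0 0 0.2063 -0.3;0 0 0 0 0 0.2063 -0.3"

```text
time: 9.52
eef_pos: [0.4801, 0.1894, 0.0873]
tcp_rot: [0.105, 0.994, 0.0, 0.001]
contact_force: [-0.0, 0.2, -1.0]
opening: 0.649
finger_force: 27.9
```

```bash
python3 - <<'E'
from h import *
s=ctrl.get_state(); T=s['eef_pos']; M=R.from_quat(s['tcp_rot']).as_matrix()
print(T,M.round(3).tolist(),s['contact_force'],s['time'])
d=M.T@(np.array([.480,.189,.064])-T); print((d*1000).round(1), 'yaw',np.degrees(np.arctan2(M[1,0],M[0,0])))
E
```

```text
[0.48009847 0.18935523 0.08732129] [[-0.978, 0.209, 0.002], [0.209, 0.978, 0.0], [-0.002, 0.001, -1.0]] [-0.02982456  0.2481706  -0.96313808] 9.525
[ 0.1 -0.4 23.3] yaw 167.93545752344573
```

Request:
send_rows:
  rows: "0 0 0 0 0 0.015 -0.3;0 0 0 0 0 0.025 -0.3;0 0 0 0 0 0.0288 -0.3;0 0 0 0 0 0.03 -0.3;0 0 0 0 0 0.03 -0.3"

```text
time: 10.15
eef_pos: [0.4785, 0.1891, 0.0633]
tcp_rot: [0.105, 0.994, -0.001, -0.002]
contact_force: [-7.6, -2.4, 13.2]
opening: 0.654
finger_force: 29.6
```

In the tool's units: -185 mm / 800 = -0.2313, -130 mm / 800 = -0.1625.

Request:
send_rows:
  rows: "0 0 0 0 0 -0.0013 0.2;0 0 0 0 0 -0.0013 0.7;0 0 0 0 0 -0.0013 1;0 0 0 0 0 -0.0013 1;0 0 0 0 0 -0.025 1;0 0 0 0 0 -0.0875 1;0 0 0 0 0 -0.1625 1;0 0 0 0 0 -0.2313 1"

```text
time: 11.15
eef_pos: [0.4791, 0.1891, 0.2489]
tcp_rot: [0.105, 0.994, 0.0, 0.0]
contact_force: [0.2, 0.6, 0.4]
opening: 0.999
finger_force: 0.0
```

```bash
python3 - <<'E'
from h import *
s=ctrl.get_state(); T=s['eef_pos']; print(T)
w=ctrl.read_camera('wrist'); save(w,'w4'); t=ctrl.read_camera('top')
for v in (70,90): print(rect(w,.068,(.479,.189),vmin=v,name='r4'),rect(t,.068,(.479,.189),vmin=v))
E
```

```text
[0.47914524 0.18909271 0.24892385]
((0.47721220397949216, 0.188740234375), (57.76018524169922, 92.15789031982422), np.float32(-12.094788), np.float64(5166.75)) ((0.4978740997314453, 0.18413508605957032), (61.40648651123047, 52.16222381591797), np.float32(76.675476), np.float64(2838.25))
((0.4779975662231445, 0.1885719451904297), (57.76018524169922, 90.55149841308594), np.float32(-12.094788), np.float64(5130.0)) ((0.49851065063476563, 0.1855172119140625), (58.423221588134766, 51.560447692871094), np.float32(76.675476), np.float64(2742.75))
```

View pics/w4.png

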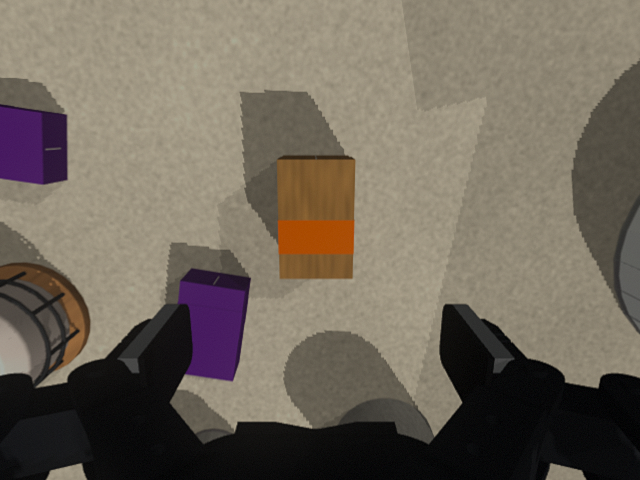

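The wrist view shows the orange carton squarely on the base, top face centred at about (316,217). It measures (0.478, 0.189), yaw -12.1°. Now back over the jar to look at the lower carton.

In the tool's units: -268 mm / 800 = -0.335, -151 mm / 800 = -0.1888, -5 degrees / 360 = -0.0139.

Request:
send_rows:
  rows: "0 0 0 -0.025 -0.0625 -0.075 1;0 0 -0.0139 -0.1288 -0.335 -0.15 1;0 0 -0.0139 -0.1288 -0.335 -0.1888 1;0 0 -0.0139 -0.1288 -0.335 -0.1888 1;0 0 -0.0139 -0.1288 -0.335 -0.1888 1;0 0 -0.0139 -0.1288 -0.335 -0.1888 1;0 0 -0.0139 -0.1288 -0.335 -0.1888 1;0 0 -0.0139 -0.1288 -0.335 -0.1888 1"

```text
time: 12.25
eef_pos: [0.5235, -0.0931, 0.3964]
tcp_rot: [0.061, 0.998, 0.001, -0.001]
contact_force: [0.0, -0.0, 0.2]
opening: 0.999
finger_force: 0.0
```

```bash
python3 - <<'E'
from h import *
s=ctrl.get_state(); T=s['eef_pos']; M=R.from_quat(s['tcp_rot']).as_matrix(); print(T,np.degrees(np.arctan2(M[1,0],M[0,0])))
w=ctrl.read_camera('wrist'); save(w,'w5'); t=ctrl.read_camera('top'); c=ctrl.read_camera('scene')
print([look(p,'carton_lower')[:2] for p in (w,t,c)])
for z in (.145,.154,.163):
  for v in (70,90): print(z,rect(w,z,(.525,-.09),vmin=v,name=f'r5{v}'))
cv2.imwrite('pics/c5.png',cv2.resize(w['color'][80:320,160:480,::-1],(640,480)))
E
```

```text
[ 0.52348459 -0.09307752  0.39639725] 173.00323347740724
[[(0.58, [0.52, -0.103, 0.153], [305.0, 206.0])], [(0.74, [0.481, 0.162, 0.015], [214.0, 287.0]), (0.56, [0.506, -0.079, 0.153], [355.0, 277.0])], [(0.71, [0.541, -0.073, 0.1], [309.0, 227.0]), (0.7, [0.54, -0.094, 0.155], [300.0, 197.0])]]
0.145 ((0.5226510848999024, -0.09619110107421874), (75.07015228271484, 100.54900360107422), np.float32(-0.39245605), np.float64(5581.0))
0.145 ((0.5232463302612305, -0.10185782623291015), (61.90154266357422, 98.33492279052734), np.float32(-1.9525146), np.float64(5364.0))
0.154 ((0.5215000000000001, -0.096), (97.0, 73.0), np.float32(0.0), np.float64(5335.0))
0.154 ((0.5215914611816407, -0.10171365356445312), (60.211849212646484, 96.28301239013672), np.float32(-2.290619), np.float64(5109.5))
0.163 ((0.5200364990234375, -0.09612203216552734), (71.62503814697266, 94.60892486572266), np.float32(-0.79571533), np.float64(5077.25))
0.163 ((0.5200841903686524, -0.10063980865478515), (59.75923156738281, 93.77378845214844), np.float32(-1.8476257), np.float64(4869.0))
```

View pics/c5.png

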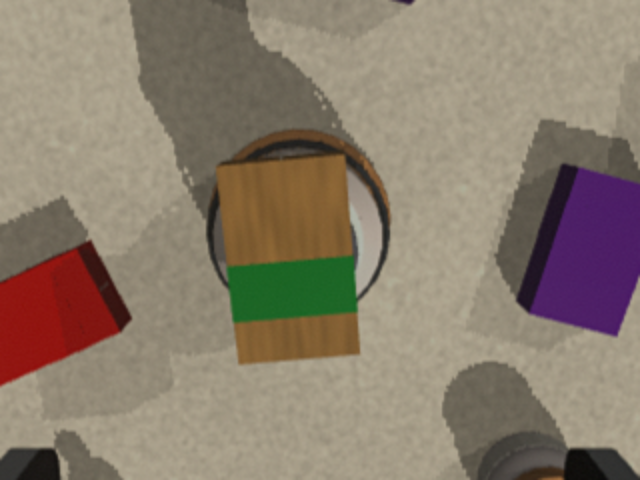

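The crop shows the green carton's top corners at (219,164), (344,155), (359,353) and (239,364) in 2x crop pixels. The jar and cap are visible on its right side.

```bash
python3 - <<'E'
from h import *
s=ctrl.get_state(); T=s['eef_pos']; M=R.from_quat(s['tcp_rot']).as_matrix()
w=ctrl.read_camera('wrist'); t=ctrl.read_camera('top')
C=[(160+u/2,80+v/2) for u,v in [(219,164),(344,155),(359,353),(239,364)]]
for z in (.146,.154,.162):
    P=np.array([at_z(w,c,z)[:2] for c in C]); d=P[[0,1]]-P[[3,2]]; print(z,P.mean(0).round(4),np.linalg.norm(d,axis=1).round(4),np.linalg.norm(P[[1,2]]-P[[0,3]],axis=1).round(4),[round(np.degrees(np.arctan2(-q[1],-q[0])),1) for q in d])
    print('   top',rect(t,z,(.52,-.1),vmin=90))
c=P=np.mean([at_z(w,c,.154) for c in C],0); print('tool delta mm',((M.T@(c-T))*1000).round(1))
E
```

```text
0.146 [ 0.5272 -0.1043] [0.093  0.0916] [0.0554 0.0567] [np.float64(-2.9), np.float64(-2.1)]
   top ((0.5016675262451172, -0.08206443786621094), (19.684221267700195, 42.93294143676758), np.float32(-2.6025696), np.float64(638.25))
0.154 [ 0.5257 -0.1039] [0.091  0.0896] [0.0542 0.0555] [np.float64(-2.9), np.float64(-2.1)]
   top ((0.5016901016235352, -0.08085765838623048), (19.22394561767578, 42.855369567871094), np.float32(-2.526123), np.float64(624.25))
0.162 [ 0.5242 -0.1035] [0.089  0.0877] [0.053  0.0543] [np.float64(-2.9), np.float64(-2.1)]
   top ((0.5017108268737793, -0.07986185455322266), (19.184736251831055, 41.95668029785156), np.float32(-2.6025696), np.float64(613.25))
tool delta mm [ -3.3 -10.  243.7]
```

In the tool's units: 247 mm / 800 = 0.3088, 240 mm / 800 = 0.3, -4.5 degrees / 360 = -0.0125.

Request:
send_rows:
  rows: "0 0 -0.0125 -0.0038 -0.0125 0.075 1;0 0 -0.0125 -0.0038 -0.0125 0.15 1;0 0 -0.0125 -0.0038 -0.0125 0.2188 1;0 0 -0.0125 -0.0038 -0.0125 0.275 1;0 0 -0.0125 -0.0038 -0.0125 0.3 1;0 0 -0.0125 -0.0038 -0.0125 0.3088 1;0 0 -0.0125 -0.0038 -0.0125 0.3088 1;0 0 -0.0125 -0.0038 -0.0125 0.3088 0"

```text
time: 13.65
eef_pos: [0.5266, -0.1051, 0.1527]
tcp_rot: [0.022, 1.0, -0.001, 0.001]
contact_force: [0.9, -0.3, 0.2]
opening: 0.819
finger_force: 0.0
```

In the tool's units: -110 mm / 800 = -0.1375, -80 mm / 800 = -0.1.

Request:
send_rows:
  rows: "0 0 0 0 0 0 -0.3;0 0 0 0 0 0 -0.3;0 0 0 0 0 0 -0.3;0 0 0 0 0 -0.005 -0.3;0 0 0 0 0 -0.0188 -0.3;0 0 0 0 0 -0.05 -0.3;0 0 0 0 0 -0.1 -0.3;0 0 0 0 0 -0.1375 -0.3"

```text
time: 14.65
eef_pos: [0.5256, -0.1049, 0.2628]
tcp_rot: [0.023, 1.0, -0.0, 0.0]
contact_force: [-0.1, -0.9, -2.2]
opening: 0.65
finger_force: 28.0
```

```bash
python3 - <<'E'
from h import *
s=ctrl.get_state(); T=s['eef_pos']; M=R.from_quat(s['tcp_rot']).as_matrix(); print(T,M.round(3).tolist(),s['contact_force'],s['opening'],s['time'],np.degrees(np.arctan2(M[1,0],M[0,0])))
w=ctrl.read_camera('wrist'); save(w,'w6'); im=w['color'].astype(int)
for c in (270,300,340): # top far edge: jump in brightness after dark end face
    g=im[:,c].sum(1); print(c,[(r,g[r]) for r in range(150,230,4)])
cv2.imwrite('pics/c6.png',w['color'][...,::-1])
E
```

```text
[ 0.52562898 -0.10487247  0.26277153] [[-0.999, 0.045, 0.001], [0.045, 0.999, -0.001], [-0.001, -0.0, -1.0]] [-0.10074694 -0.85989163 -2.24582264] 0.650402671945472 14.65 177.42035931250558
270 [(150, np.int64(372)), (154, np.int64(390)), (158, np.int64(380)), (162, np.int64(371)), (166, np.int64(330)), (170, np.int64(224)), (174, np.int64(226)), (178, np.int64(126)), (182, np.int64(102)), (186, np.int64(148)), (190, np.int64(148)), (194, np.int64(156)), (198, np.int64(181)), (202, np.int64(231)), (206, np.int64(228)), (210, np.int64(221)), (214, np.int64(225)), (218, np.int64(223)), (222, np.int64(225)), (226, np.int64(224))]
300 [(150, np.int64(260)), (154, np.int64(233)), (158, np.int64(129)), (162, np.int64(248)), (166, np.int64(355)), (170, np.int64(380)), (174, np.int64(375)), (178, np.int64(378)), (182, np.int64(384)), (186, np.int64(137)), (190, np.int64(148)), (194, np.int64(145)), (198, np.int64(171)), (202, np.int64(223)), (206, np.int64(220)), (210, np.int64(223)), (214, np.int64(228)), (218, np.int64(222)), (222, np.int64(224)), (226, np.int64(222))]
340 [(150, np.int64(268)), (154, np.int64(91)), (158, np.int64(115)), (162, np.int64(284)), (166, np.int64(426)), (170, np.int64(413)), (174, np.int64(414)), (178, np.int64(417)), (182, np.int64(439)), (186, np.int64(145)), (190, np.int64(145)), (194, np.int64(142)), (198, np.int64(169)), (202, np.int64(216)), (206, np.int64(217)), (210, np.int64(221)), (214, np.int64(222)), (218, np.int64(219)), (222, np.int64(225)), (226, np.int64(233))]
```

View pics/c6.png

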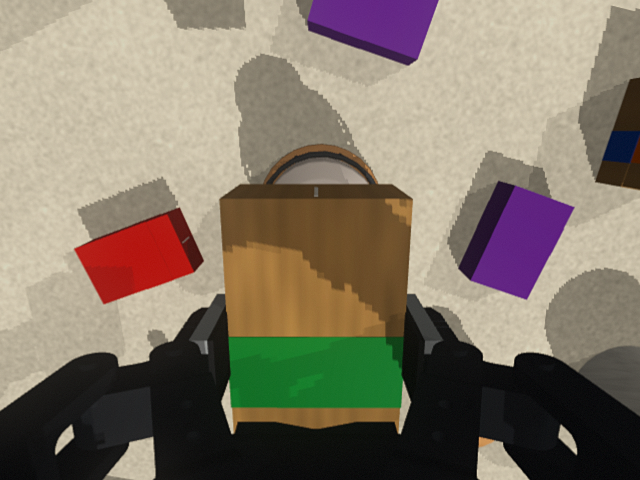

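The green carton is held level. Its far top edge is at row ~199, columns 220–412.

In the tool's units: 291 mm / 800 = 0.3638, 275 mm / 800 = 0.3438, 9.5 degrees / 360 = 0.0264.

Request:
send_rows:
  rows: "0 0 0.0056 0.015 0.075 0 -0.3;0 0 0.0111 0.03 0.1475 0 -0.3;0 0 0.0167 0.045 0.2188 0 -0.3;0 0 0.0222 0.06 0.2875 0 -0.3;0 0 0.0264 0.0725 0.3438 0 -0.3;0 0 0.0264 0.0725 0.3638 0 -0.3;0 0 0.0264 0.0725 0.3638 0 -0.3;0 0 0.0264 0.0725 0.3638 0 -0.3"

```text
time: 15.7
eef_pos: [0.481, 0.1874, 0.2606]
tcp_rot: [0.106, 0.994, -0.0, -0.0]
contact_force: [0.8, 0.2, -1.5]
opening: 0.652
finger_force: 28.1
```

In the tool's units: 150 mm / 800 = 0.1875, 140 mm / 800 = 0.175.

Request:
send_rows:
  rows: "0 0 0 0 0 0.0563 -0.3;0 0 0 0 0 0.1125 -0.3;0 0 0 0 0 0.1563 -0.3;0 0 0 0 0 0.175 -0.3;0 0 0 0 0 0.1875 -0.3;0 0 0 0 0 0.1875 -0.3;0 0 0 0 0 0.1875 -0.3"

```text
time: 16.58
eef_pos: [0.4819, 0.1886, 0.1125]
tcp_rot: [0.105, 0.994, 0.0, 0.001]
contact_force: [-0.4, 0.6, -0.9]
opening: 0.649
finger_force: 28.1
```

```bash
python3 - <<'E'
from h import *
s=ctrl.get_state(); T=s['eef_pos']; M=R.from_quat(s['tcp_rot']).as_matrix()
d=M.T@(np.array([.4805,.1886,.0995])-T); print(T,(d*1000).round(1), 'yaw',np.degrees(np.arctan2(M[1,0],M[0,0])),s['contact_force'])
E
```

```text
[0.48189755 0.18864535 0.11250766] [ 1.4 -0.4 13. ] yaw 167.91739825970012 [-0.38094223  0.64187753 -0.89549885]
```

In the tool's units: 12 mm / 800 = 0.015, 10 mm / 800 = 0.0125.

Request:
send_rows:
  rows: "0 0 0 0.0013 0 0.0075 -0.3;0 0 0 0.0013 0 0.0125 -0.3;0 0 0 0.0013 0 0.015 -0.3;0 0 0 0.0013 0 0.015 -0.3"

```text
time: 17.08
eef_pos: [0.48, 0.1889, 0.1007]
tcp_rot: [0.105, 0.994, -0.0, -0.0]
contact_force: [-5.3, -0.9, 8.4]
opening: 0.644
finger_force: 29.3
```

In the tool's units: -190 mm / 800 = -0.2375, -130 mm / 800 = -0.1625.

Request:
send_rows:
  rows: "0 0 0 0 0 0 0.2;0 0 0 0 0 0 0.7;0 0 0 0 0 0 1;0 0 0 0 0 0 1;0 0 0 0 0 -0.025 1;0 0 0 0 0 -0.0875 1;0 0 0 0 0 -0.1625 1;0 0 0 0 0 -0.2375 1"

```text
time: 18.08
eef_pos: [0.4794, 0.1887, 0.2904]
tcp_rot: [0.105, 0.994, -0.0, -0.0]
contact_force: [0.8, 0.5, 0.5]
opening: 1.003
finger_force: 0.0
```

```bash
python3 - <<'E'
from h import *
s=ctrl.get_state(); T=s['eef_pos']; print(T,s['qpos'].round(2))
w=ctrl.read_camera('wrist'); save(w,'w7'); t=ctrl.read_camera('top'); c=ctrl.read_camera('scene')
for v in (70,90): print(rect(w,.102,(.479,.189),vmin=v,name='r7'),rect(t,.102,(.479,.189),vmin=v))
a=cv2.resize(c['color'][220:380,370:530],(480,480),interpolation=cv2.INTER_CUBIC)
cv2.imwrite('pics/c7.png',cv2.resize(np.hstack([a,w['color']])[...,::-1],(800,343)))
for p in (t,c): print('cap',look(p,'cap')[:3],'jar',look(p,'jar')[:2])
save(t,'t7')
E
```

```text
[0.47942921 0.18865065 0.2904305 ] [ 0.18 -0.1   1.92  0.    1.32 -1.18]
((0.4761256103515625, 0.18891950988769532), (56.537933349609375, 94.35794067382812), np.float32(-12.094788), np.float64(5138.75)) ((0.514122688293457, 0.1818952178955078), (55.056297302246094, 20.4722900390625), np.float32(78.11133), np.float64(1070.25))
((0.4779907531738281, 0.18853567504882812), (56.5570182800293, 90.5110092163086), np.float32(-12.050781), np.float64(5073.5)) ((0.514122688293457, 0.1818952178955078), (55.056297302246094, 20.4722900390625), np.float32(78.11133), np.float64(1070.25))
cap [(0.67, [0.532, -0.099, 0.122], [366.0, 261.0])] jar [(0.63, [0.521, -0.078, 0.081], [350.0, 268.0])]
cap [(0.63, [0.534, -0.093, 0.119], [302.0, 211.0])] jar [(0.6, [0.556, -0.074, 0.055], [303.0, 249.0]), (0.36, [0.752, 0.209, 0.099], [366.0, 422.0])]
```

View pics/c7.png

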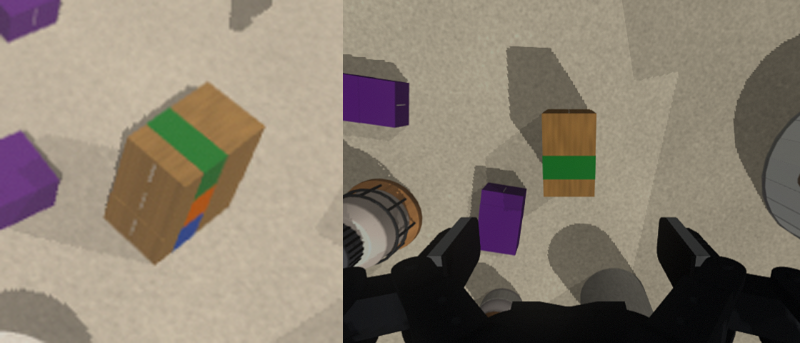

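The column of three is neat: blue, orange, green, centre (0.478, 0.1885), yaw -12.1°. Next is the cap at about (0.533,-0.096), with the wrist turned 90° so joint 6 sits mid-range.

In the tool's units: -267 mm / 800 = -0.3338, -240 mm / 800 = -0.3, 80 degrees / 360 = 0.2222.

Request:
send_rows:
  rows: "0 0 0.0278 -0.0125 -0.05 -0.0625 1;0 0 0.0556 -0.0313 -0.1 -0.0875 1;0 0 0.0833 -0.0563 -0.15 -0.0875 1;0 0 0.1111 -0.0813 -0.2 -0.0875 1;0 0 0.1389 -0.1063 -0.25 -0.0875 1;0 0 0.1667 -0.125 -0.3 -0.0875 1;0 0 0.1944 -0.14 -0.3338 -0.0875 1;0 0 0.2222 -0.14 -0.3338 -0.0875 1"

```text
time: 19.42
eef_pos: [0.5331, -0.0978, 0.356]
tcp_rot: [0.723, 0.691, -0.001, -0.002]
contact_force: [-0.2, 0.8, -0.1]
opening: 1.003
finger_force: 0.0
```

In the tool's units: 10 degrees / 360 = 0.0278.

Request:
send_rows:
  rows: "0 0 0.0278 0 0 0 1;0 0 0.0278 0 0 0 1;0 0 0.0278 0 0 0 1"

```text
time: 19.8
eef_pos: [0.5332, -0.0956, 0.3577]
tcp_rot: [0.777, 0.63, -0.001, -0.001]
contact_force: [-0.2, -0.4, -0.6]
opening: 1.0
finger_force: 0.0
```

```bash
python3 - <<'E'
from h import *
s=ctrl.get_state(); T=s['eef_pos']; M=R.from_quat(s['tcp_rot']).as_matrix(); print(T,M.round(3).tolist(),s['qpos'].round(2),s['time'])
w=ctrl.read_camera('wrist'); save(w,'w8'); t=ctrl.read_camera('top'); c=ctrl.read_camera('scene'); save(t,'t8')
for p in (w,t,c): print('cap',look(p,'cap')[:3],'jar',look(p,'jar')[:2])
a=cv2.resize(t['color'][210:330,290:410],(480,480),interpolation=cv2.INTER_CUBIC)
u,v=map(int,proj(w,(.533,-.09,.12))[0]); x0=max(0,min(u-80,480)); y0=max(0,min(v-80,320)); b=cv2.resize(w['color'][y0:y0+160,x0:x0+160],(480,480),interpolation=cv2.INTER_CUBIC); print('crop',x0,y0)
cv2.imwrite('pics/c8.png',cv2.resize(np.hstack([a,b])[...,::-1],(800,400)))
E
```

```text
[ 0.53320579 -0.09564533  0.35772563] [[0.207, 0.978, -0.002], [0.978, -0.207, 0.001], [0.0, -0.002, -1.0]] [-0.36 -0.07  1.78 -0.    1.44 -0.16] 19.8
cap [(0.76, [0.529, -0.105, 0.121], [314.0, 219.0])] jar [(0.73, [0.537, -0.075, 0.077], [317.0, 177.0])]
cap [(0.49, [0.535, -0.077, 0.122], [352.0, 259.0])] jar [(0.9, [0.534, -0.063, 0.075], [341.0, 260.0])]
cap [(0.74, [0.535, -0.093, 0.118], [302.0, 212.0]), (0.58, [0.556, -0.072, 0.053], [303.0, 250.0])] jar [(0.64, [0.554, -0.072, 0.056], [304.0, 248.0]), (0.64, [0.49, 0.19, 0.102], [458.0, 286.0])]
crop 235 121
```

View pics/c8.png

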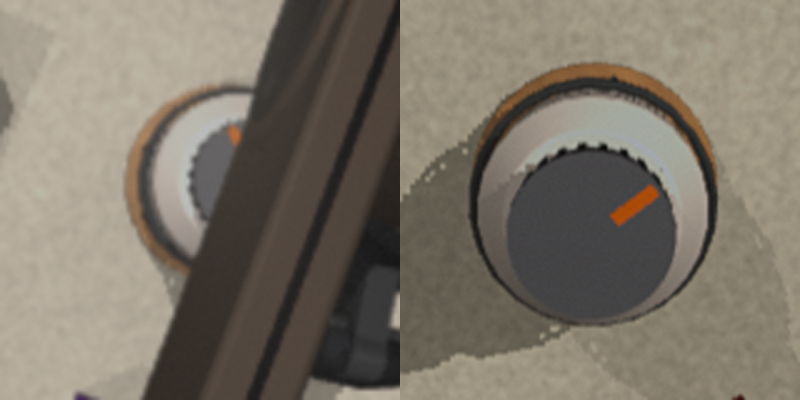

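The wrist crop shows the cap's grey top disc centred at (192,237) in the panel, i.e. wrist pixel ~(312,216), radius ~34 px. The orange mark is on its upper right. In the top view the arm partly hides the jar.

```bash
python3 - <<'E'
from h import *
s=ctrl.get_state(); T=s['eef_pos']; M=R.from_quat(s['tcp_rot']).as_matrix()
w=ctrl.read_camera('wrist'); t=cv2.imread('pics/t7.png'); tp=ctrl.read_camera('top')
def disc(im,c,z,p):
    h=cv2.cvtColor(im,cv2.COLOR_RGB2HSV); m=((h[...,2]<110)&(h[...,1]<60)).astype(np.uint8)
    x,y=c; q=m[y-45:y+45,x-45:x+45]; q=cv2.morphologyEx(cv2.morphologyEx(q,cv2.MORPH_CLOSE,np.ones((9,9))),cv2.MORPH_OPEN,np.ones((15,15)))
    k=max(cv2.findContours(q,0,1)[0],key=cv2.contourArea); e=cv2.fitEllipse(k); uv=(e[0][0]+x-45,e[0][1]+y-45); print(uv,e[1]); return uv
disc(w['color'],(312,216),.12,w)
for z in (.112,.12,.128):
    P=at_z(w,(311.8,215.8),z); E=[at_z(w,(311.8+a,215.8),z) for a in (-34,34)]; print(z,P,np.linalg.norm(E[0]-E[1]),((M.T@(P-T))*1000).round(1))
print(proj(tp,[(.533,-.098,.12)]))
try: uv=disc(t[...,::-1].copy(),(366,261),.12,tp); print(at_z(tp,uv,.12))
except Exception as e: print(e)
E
```

```text
(302.9566841125488, 219.8364601135254) (74.63076782226562, 90.65217590332031)
0.112 [ 0.52752186 -0.10423536  0.112     ] 0.06144409449211366 [ -9.5  -4.1 247.1]
0.12 [ 0.52793832 -0.10267041  0.12      ] 0.06011002407404829 [ -7.9  -4.  239.1]
0.128 [ 0.52835477 -0.10110545  0.128     ] 0.05877595365598282 [ -6.3  -3.9 231.1]
[[364.99590517 260.47098316]]
(367.30765533447266, 276.6493721008301) (51.730926513671875, 74.70831298828125)
[ 0.50694643 -0.10218355  0.12      ]
```

```bash
python3 - <<'E'
from h import *
w=ctrl.read_camera('wrist'); tp=ctrl.read_camera('top'); t=cv2.imread('pics/t7.png')
def hough(bgr,c,h,r,p):
    x,y=c; g=cv2.cvtColor(bgr,cv2.COLOR_BGR2GRAY)[y-h:y+h,x-h:x+h]; g=cv2.resize(g,None,fx=4,fy=4,interpolation=cv2.INTER_CUBIC)
    C=cv2.HoughCircles(g,cv2.HOUGH_GRADIENT,1.5,8,param1=80,param2=15,minRadius=4*r-14,maxRadius=4*r+14)
    for q in (C[0][:4] if C is not None else []):
        uv=(q[0]/4+x-h,q[1]/4+y-h); print(np.round(uv,1),q[2]/4,at_z(p,uv,.12).round(4))
hough(w['color'][...,::-1].copy(),(312,216),60,34,w); print(); hough(t,(366,262),40,19,tp)
E
```

```text
[309.9 213.9] 34.4 [ 0.5267 -0.1007  0.12  ]
[306.9 213.2] 37.2875 [ 0.5242 -0.0995  0.12  ]
[308.4 215.4] 36.05 [ 0.5251 -0.1017  0.12  ]
[310.7 210.9] 32.8625 [ 0.5279 -0.0982  0.12  ]

[367.4 261.6] 21.875 [ 0.5313 -0.102   0.12  ]
[367.4 266.4] 21.05 [ 0.5234 -0.1021  0.12  ]
[368.2 263.4] 21.875 [ 0.5283 -0.1033  0.12  ]
[367.4 268.7] 21.875 [ 0.5198 -0.1022  0.12  ]
```

In the tool's units: 240 mm / 800 = 0.3, 232 mm / 800 = 0.29.

Request:
send_rows:
  rows: "0 0 0 -0.0088 -0.0038 0.075 1;0 0 0 -0.0088 -0.0038 0.15 1;0 0 0 -0.0088 -0.0038 0.2125 1;0 0 0 -0.0088 -0.0038 0.25 1;0 0 0 -0.0088 -0.0038 0.275 1;0 0 0 -0.0088 -0.0038 0.29 1;0 0 0 -0.0088 -0.0038 0.3 1;0 0 0 -0.0088 -0.0038 0.3 1"

```text
time: 21.45
eef_pos: [0.5291, -0.102, 0.119]
tcp_rot: [0.778, 0.629, -0.0, -0.0]
contact_force: [0.1, 0.1, 0.6]
opening: 0.999
finger_force: 0.0
```

Request:
send_rows:
  rows: "0 0 0 0 0 0 0.7;0 0 0 0 0 0 0.5;0 0 0 0 0 0 0;0 0 0 0 0 0 0;0 0 0 0 0 0 0"
  grip_force: 25

```text
time: 22.08
eef_pos: [0.5293, -0.1021, 0.12]
tcp_rot: [0.778, 0.629, 0.0, 0.0]
contact_force: [-2.4, 0.6, 5.3]
opening: 0.693
finger_force: 27.0
```

```bash
cat > st.py <<'E'
from h import *
s=ctrl.get_state(); M=R.from_quat(s['tcp_rot']).as_matrix()
print(s['eef_pos'].round(4),'yaw',np.degrees(np.arctan2(M[1,0],M[0,0])).round(2),'q6',s['qpos'][5].round(2),'F',np.round(s['contact_force'],1),'Ftool',(M.T@s['contact_force']).round(1),'T',np.round(s['wrist_torque'],2),'j6',np.round(s['joint_efforts'][5],2),s['opening'],s['time'])
E
python3 st.py
```

```text
[ 0.5293 -0.1021  0.12  ] yaw 77.93 q6 -0.17 F [-2.4  0.6  5.3] Ftool [ 0.1 -2.5 -5.3] T [0.02 0.37 0.02] j6 -0.01 0.6926447189911864 22.075
```

In the tool's units: 8 degrees / 360 = 0.0222.

Request:
send_rows:
  rows: "0 0 0.0056 0 0 0 0;0 0 0.0139 0 0 0 0;0 0 0.0222 0 0 0 0;0 0 0.0222 0 0 0 0"

```text
time: 22.58
eef_pos: [0.5291, -0.102, 0.12]
tcp_rot: [0.819, 0.573, -0.0, -0.0]
contact_force: [-4.2, 1.5, 6.3]
opening: 0.689
finger_force: 27.1
```

```bash
python3 st.py
```

```text
[ 0.5291 -0.102   0.12  ] yaw 69.94 q6 -0.03 F [-4.2  1.5  6.3] Ftool [-0.1 -4.5 -6.3] T [0.21 0.53 0.08] j6 0.1 0.6888608432179407 22.575
```

In the tool's units: 6 degrees / 360 = 0.0167.

Request:
send_rows:
  rows: "0 0 0.0056 0 0 0 0;0 0 0.0111 0 0 0 0;0 0 0.0167 0 0 0 0;0 0 0.0167 0 0 0 0"

```text
time: 23.08
eef_pos: [0.5289, -0.1007, 0.1201]
tcp_rot: [0.848, 0.53, 0.0, -0.001]
contact_force: [-3.1, 5.4, 7.9]
opening: 0.692
finger_force: 27.3
```

```bash
python3 st.py
```

```text
[ 0.5289 -0.1007  0.1201] yaw 64.01 q6 0.07 F [-3.1  5.4  7.9] Ftool [ 3.5 -5.2 -7.9] T [0.81 0.65 0.37] j6 0.39 0.6922773196196327 23.075
```

Torque rises to 0.37 N m, with a sideways push, at 14° clockwise. That is the stop, so I turn anticlockwise.

In the tool's units: -38 degrees / 360 = -0.1056.

Request:
send_rows:
  rows: "0 0 -0.0111 0 0 0 0;0 0 -0.025 0 0 0 0;0 0 -0.0389 0 0 0 0;0 0 -0.0556 0 0 0 0;0 0 -0.0722 0 0 0 0;0 0 -0.0889 0 0 0 0;0 0 -0.1056 0 0 0 0;0 0 -0.1056 0 0 0 0"

```text
time: 24.08
eef_pos: [0.5296, -0.102, 0.12]
tcp_rot: [0.63, 0.777, 0.0, 0.001]
contact_force: [-1.0, 1.0, 4.7]
opening: 0.69
finger_force: 27.0
```

```bash
python3 st.py
```

```text
[ 0.5296 -0.102   0.12  ] yaw 101.93 q6 -0.59 F [-1.   1.   4.7] Ftool [ 1.2 -0.8 -4.7] T [0.17 0.31 0.02] j6 -0.08 0.6901507290360812 24.075
```

In the tool's units: -56 degrees / 360 = -0.1556.

Request:
send_rows:
  rows: "0 0 -0.0222 0 0 0 0;0 0 -0.0444 0 0 0 0;0 0 -0.0667 0 0 0 0;0 0 -0.0889 0 0 0 0;0 0 -0.1111 0 0 0 0;0 0 -0.1333 0 0 0 0;0 0 -0.1556 0 0 0 0;0 0 -0.1556 0 0 0 0"

```text
time: 25.08
eef_pos: [0.53, -0.1023, 0.12]
tcp_rot: [0.192, 0.981, -0.0, 0.001]
contact_force: [-0.6, 0.6, 5.2]
opening: 0.693
finger_force: 27.0
```

```bash
python3 st.py
```

```text
[ 0.53   -0.1023  0.12  ] yaw 157.81 q6 -1.56 F [-0.6  0.6  5.2] Ftool [ 0.7  0.3 -5.2] T [0.15 0.02 0.04] j6 -0.13 0.6925918377840041 25.075
```

In the tool's units: -5 mm / 800 = -0.0063, -4 mm / 800 = -0.005.

Request:
send_rows:
  rows: "0 0 0 0 0 -0.0013 0;0 0 0 0 0 -0.0025 0;0 0 0 0 0 -0.005 0;0 0 0 0 0 -0.0063 0;0 0 0 0 0 -0.0063 0"
  grip_force: 35

```text
time: 25.7
eef_pos: [0.5289, -0.102, 0.1239]
tcp_rot: [0.192, 0.981, 0.0, -0.0]
contact_force: [0.2, 0.3, -0.8]
opening: 0.688
finger_force: 37.6
```

```bash
python3 st.py
```

```text
[ 0.5289 -0.102   0.1239] yaw 157.91 q6 -1.56 F [ 0.2  0.3 -0.8] Ftool [-0.1  0.3  0.8] T [-0.04  0.02 -0.01] j6 0.0 0.6877296314247631 25.7
```

Only the cap's weight remains, so it is free. Lifting on.

In the tool's units: -14 mm / 800 = -0.0175, -7 mm / 800 = -0.0088.

Request:
send_rows:
  rows: "0 0 0 0 0 -0.0038 0;0 0 0 0 0 -0.0088 0;0 0 0 0 0 -0.0175 0;0 0 0 0 0 -0.0175 0"

```text
time: 26.2
eef_pos: [0.5297, -0.1022, 0.1391]
tcp_rot: [0.191, 0.982, -0.0, 0.001]
contact_force: [0.0, -0.7, -1.3]
opening: 0.684
finger_force: 37.7
```

```bash
python3 st.py
```

```text
[ 0.5297 -0.1022  0.1391] yaw 157.93 q6 -1.56 F [ 0.  -0.7 -1.3] Ftool [-0.3 -0.6  1.3] T [-0.04 -0.01  0.02] j6 0.0 0.6842769031074162 26.2
```

In the tool's units: -84 mm / 800 = -0.105, -82 mm / 800 = -0.1025.

Request:
send_rows:
  rows: "0 0 0 0 0 -0.025 0;0 0 0 0 0 -0.0563 0;0 0 0 0 0 -0.0875 0;0 0 0 0 0 -0.1025 0;0 0 0 0 0 -0.105 0;0 0 0 0 0 -0.105 0;0 0 0 0 0 -0.105 0;0 0 0 0 0 -0.105 0"

```text
time: 27.2
eef_pos: [0.5287, -0.1019, 0.2211]
tcp_rot: [0.191, 0.981, 0.0, -0.001]
contact_force: [-0.2, -0.1, -1.1]
opening: 0.688
finger_force: 37.9
```

```bash
python3 st.py; python3 - <<'E'
from h import *
w=ctrl.read_camera('wrist');t=ctrl.read_camera('top');c=ctrl.read_camera('scene')
print('cap',[look(p,'cap')[:2] for p in (w,t,c)]); 
for n in ('carton_lower','roll','dropper','tub'): print(n,look(c,n)[:2],look(t,n)[:1])
print(rect(t,.102,(.479,.189),vmin=70))
E
```

```text
[ 0.5287 -0.1019  0.2211] yaw 157.92 q6 -1.56 F [-0.2 -0.1 -1.1] Ftool [ 0.2 -0.1  1.1] T [ 0.01 -0.01 -0.02] j6 -0.0 0.6877678924053676 27.2
cap [[(0.91, [0.525, -0.103, 0.224], [312.0, 336.0])], [], [(0.82, [0.547, -0.099, 0.222], [293.0, 164.0])]]
carton_lower [(0.88, [0.491, 0.191, 0.104], [458.0, 286.0]), (0.37, [0.726, 0.041, 0.065], [283.0, 346.0])] [(0.26, [0.735, 0.2, 0.1], [188.0, 136.0])]
roll [(0.94, [0.753, 0.211, 0.098], [368.0, 424.0])] [(0.82, [0.732, 0.201, 0.099], [188.0, 138.0])]
dropper [(0.65, [0.738, -0.234, 0.051], [165.0, 263.0])] [(0.85, [0.731, -0.233, 0.063], [436.0, 152.0])]
tub [(0.73, [0.493, 0.189, 0.104], [456.0, 287.0]), (0.62, [0.722, 0.04, 0.063], [285.0, 344.0])] [(0.9, [0.71, 0.031, 0.065], [289.0, 159.0])]
((0.45647788619995117, 0.19404828643798827), (55.9539680480957, 42.719600677490234), np.float32(77.73523), np.float64(2335.75))
```

```bash
python3 -c "
from plant import ctrl; print(ctrl.sign_off())"
```

```text
the job is handed in; nothing more can be done
None
```

I handed the job in at about 27 s; the sign-off returned no verdict. The cartons stand blue, orange, green in a neat column. The cap loosened anticlockwise and is held about 100 mm above its seat, and the roll, dropper and tub are where they were. I viewed 11 pictures, one over the limit of 10.

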